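# Close the gel tank and start the run

## Task

Start the gel run using fingertips only: gently push the orange lid of the gel tank down until it is fully closed, then press the green button on the white power supply all the way down, let it spring back and withdraw. Do not press the red or yellow button, do not press green before the lid is shut, do not open the lid further, and leave the bottle, tip box and tube rack where they stand.

Things in the scene. Friction and masses are not known exactly. Their poses are not given: they have to be found in the camera images.
- tank: clear gel tank fixed to the bench, 140 mm (x) by 170 mm (y) by 100 mm high, with a white cassette inside; origin at the centre of its underside; its x axis points to the hinge side, away from the robot
- lid_pad (a point): white round mark, 28 mm across, on the top face of the orange lid: the spot to push. 95 mm from the hinge line and midway along the lid's width; about 108 mm above the bench when the lid is shut
- lid_hinge (a point): middle of the lid's hinge line, on the tank's far (+x) upper edge, 100 mm above the bench; the hinge axis is the tank's y axis. The orange lid is a plain plate 140 mm (from hinge to front edge) by 170 mm by 8 mm thick, its underside on the hinge line
- lid (a joint): lid angle in rad: 0 shut (flat on the tank), grows as the front edge rises; starts propped at 0.5 to 0.8. The hinge is stiff: the lid stays where it is left; 1 to 3 N down on the mark moves it, and it meets a hard stop at 0
- supply: white power supply fixed to the bench, 160 mm (x) by 240 mm (y) by 75 mm high, dark display on top; origin at the centre of its underside. Three buttons sit in a row along its y axis, 70 mm apart, 35 mm nearer the robot than its centre; which colour is where varies
- green_top (a point): the START button: spring push button, round green cap 30 mm across in a 46 mm round black collar on the supply's top; this point is the centre of the cap's top, about 97 mm above the bench when released (22 mm above the supply's top, 10 mm above its collar)
- green (a joint): travel of the green button in m: 0 released, 0.006 fully down; springs back by itself; about 1.4 N starts it moving, 4.5 N holds it fully down
- red_top (a point): must not be pressed: spring push button, round red cap 30 mm across in a 46 mm round black collar on the supply's top; this point is the centre of the cap's top, about 97 mm above the bench when released (22 mm above the supply's top, 10 mm above its collar)
- red (a joint): travel of the red button in m: 0 released, 0.006 fully down; springs back by itself; about 1.4 N starts it moving, 4.5 N holds it fully down
- yellow_top (a point): must not be pressed: spring push button, round yellow cap 30 mm across in a 46 mm round black collar on the supply's top; this point is the centre of the cap's top, about 97 mm above the bench when released (22 mm above the supply's top, 10 mm above its collar)
- yellow (a joint): travel of the yellow button in m: 0 released, 0.006 fully down; springs back by itself; about 1.4 N starts it moving, 4.5 N holds it fully down
- reagent: loose amber bottle with a blue cap, 56 mm across, 130 mm tall; origin at the centre of its underside; leave alone
- tipbox: loose blue pipette-tip box, 85 x 60 mm, 67 mm tall with the yellow tips; origin at the centre of its underside; leave alone
- rack: loose green tube rack, 60 x 65 mm, 60 mm tall with its tubes; origin at the centre of its underside; leave alone
Mind the look-alikes: they are no part of the job. There is more than one size of the tank; the job needs the larger.

How it is judged:
By the outcome, as a careful person would: the job done as asked, in the order asked, and still so for the second after the job is handed in, with the robot touching nothing.
It also fails if it takes over 45 s, if anything falls off the work surface, if the arm or the gripper's body presses on something with over 40 N, if the wrist force passes 120 N, or if a joint passes its speed limit or range.

## Robot

A 7-joint arm with a two-finger parallel gripper is mounted at the origin on the work surface. World frame = base frame: x ahead of the robot, y to its left, z up, the work surface at z = 0. Lengths are in m, angles in rad, forces in N, time in s.
With the tool pointing down it reaches from about 0.425 to 0.875 m from the base axis. Payload 9.9 kg.
Tool frame: the origin (TCP) lies midway between the tips of the shut fingers; the grasp point (between the pads) lies 19 mm behind it; z points along the fingers, y is the direction in which the jaws open and shut (so a half turn about z gives the same grasp; the last joint's range is limited). The gripper opens to 85 mm and grips with 20 to 120 N. Pads are 22 mm wide; open, the fingers measure 114 mm over their backs; the gripper's body (76 mm by 85 mm) begins 54 mm behind the grasp point. The pads swing forward as they close: fully open they stand 13 mm farther back than shut.
Start: joints at [-1.227, 0.576, 0.025, 1.437, -0.015, 1.129, -0.057], TCP at [0.28, 0.614, 0.231] pointing down, gripper open.
Joint ranges: [-2.76, 2.76], [-0.34, 2.15], [-1.52, 1.57], [0.19, 2.46], [-1.09, 4.23], [0.17, 1.99], [-2.82, 2.82]. Speed limits (rad/s): [2.22, 2.22, 3.01, 3.01, 3.14, 3.14, 3.14].

## Interface

Orientations are given as a unit quaternion [w, x, y, z].
In Python, from bench import * gives the robot as it stands.
- The arm moves only by the shell command python3 -m handwheel 'ROWS' [FORCE]. ROWS is JSON, one flat list of numbers, 7 for each row, row after row: the turn, a rotation vector about the tool's x, y, z in rad, then the shift along the tool's x, y, z in m, then the gripper's target within -1 to 1 (shut at 1, half-way at 0, fully open at -1). In form: [wx, wy, wz, dx, dy, dz, grip, wx, wy, wz, dx, dy, dz, grip, ...]. A call has 1 to 12 rows; each row shifts and turns the commanded pose from where the row before left it, along the tool's axes as they then stand; what a row does not reach is not made up. A row lasts 1/10 s, in which the tool goes at most 50 mm and 8.59 degrees, less where a joint would pass 70% of its speed; a pose out of reach is approached as far as the arm can. A call is refused whole if a number of a shift passes 0.05 or a number of a turn 0.15, either way. A call with a gripper value outside its range is refused whole. The fingers move at their own pace and stop on an object; FORCE is the grip in N (left out, the last holds). Time passes only in rows, so rows that do not move let the fingers close. It gives the time, the measured TCP pose, the force and the opening at its end, in the units of the state.
- read_state(): the state, without advancing time (a new reading comes with each control period).
- read_camera(name): name is "scene" or "top"; returns the picture (420x560x3 uint8, blue, green, red); there is no depth.
- calibration(name): a dict with "intrinsics" (3x3 intrinsics, pixels), "D" ([k1, k2, p1, p2, k3] as OpenCV has them; the pictures are not rectified), "R" (3x3) and "t" (3): a world point X has camera coordinates R X + t. Camera axes: x right, y down, z forward; pixel columns grow to the right and rows downward; lengths in m; the calibration is good to about 2 mm. A picture is of the moment at which its call begins. calibration takes no time and is no camera call.
- job_done(): hands the job in, once; it reports no verdict.
The state is a dict: "time": time; "qpos": joint angles; "joint_velocities": joint speeds; "joint_efforts": joint torques, N m; "tool_pos": TCP position; "orientation": TCP orientation; "ft_force": force on the tool from outside, world axes, zero at the start; "moment": the same for the moment, N m; "opening": finger opening in m.
Only numpy, scipy, OpenCV 4.12 (cv2) and the standard library are available. Lean on these libraries where they do the work, as an engineer would, in place of code of your own. Each camera call takes 0.05 s, during which the arm holds its last target. There are 200 camera calls.

## Working session

There is one attempt and no reset: what is moved stays moved. The work goes in short steps, Python scripts to look and compute and a shell command to move; the robot and the scene stay as the last step left them, time stands still between calls to the robot, and variables do not carry over. Pictures are saved under pics/ and viewed, about 8 in all and at most 12, crops included, and the job is handed in when it is done.

```bash
mkdir -p pics
python3 - <<'E'
from bench import *
import cv2,numpy as np
for n in("scene","top"):
    im=read_camera(n);cv2.imwrite(f"pics/{n}0.png",im)
    c=calibration(n);print(n,np.round(c["intrinsics"],1).tolist(),c["D"],np.round(c["R"],3).tolist(),np.round(c["t"],3).tolist())
s=read_state();print(s)
E
```

```text
scene [[485.8, 0.0, 278.0], [0.0, 485.8, 201.0], [0.0, 0.0, 1.0]] [-0.00912276  0.          0.          0.          0.        ] [[0.839, 0.545, 0.01], [0.448, -0.68, -0.58], [-0.309, 0.491, -0.814]] [-0.451, -0.22, 1.469]
top [[416.5, 0.0, 275.9], [0.0, 416.5, 214.9], [0.0, 0.0, 1.0]] [0.01016294 0.         0.         0.         0.        ] [[-0.03, -1.0, -0.004], [-0.992, 0.03, -0.121], [0.121, 0.0, -0.993]] [-0.036, 0.538, 0.958]
{'time': 0.1, 'qpos': array([-1.22683103,  0.57644977,  0.02484927,  1.43778896, -0.01500573,
        1.12901041, -0.05649124]), 'joint_velocities': array([-0.00044291, -0.00121931, -0.00109223, -0.00170871, -0.00057381,
       -0.0003806 ,  0.00088745]), 'joint_efforts': array([ 5.04761003e-03, -7.67297745e+01,  2.25778051e+00, -2.86606514e+01,
        1.60221232e-02,  8.57085397e-03, -6.42687738e-06]), 'tool_pos': array([0.27984528, 0.61382651, 0.23054013]), 'orientation': array([-1.21431006e-04,  2.12237205e-01,  9.77217902e-01, -7.25864059e-04]), 'ft_force': array([0.61564745, 0.29798184, 0.14313452]), 'moment': array([-0.00304651,  0.06541042,  0.00159373]), 'opening': 0.08559651828521535}
```

View pics/scene0.png

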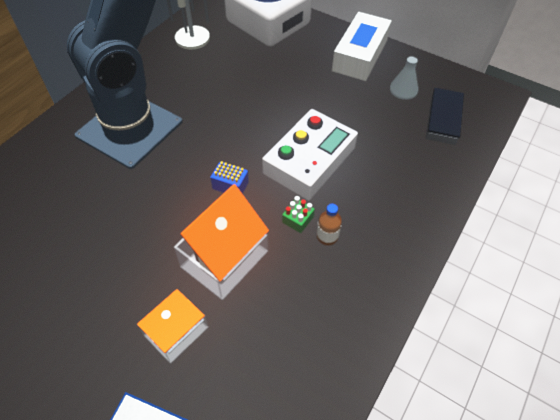

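View pics/top0.png

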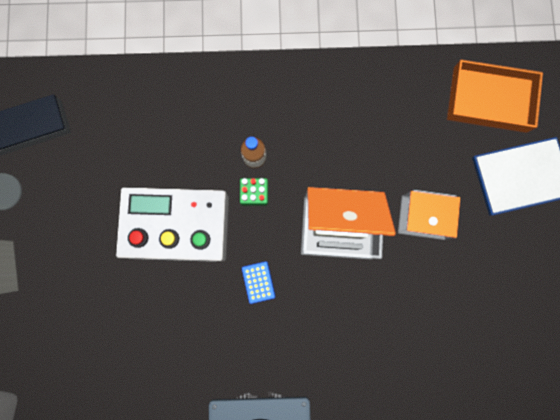

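The top view shows these candidates:
- **Lids:** large tank lid with its mark at (349,215), which is the one wanted; the small look-alike tank at (433,221); and an orange tray at (495,95).
- **Green:** START cap at (200,239), which is wanted; the green rack at (254,190); and the display at (150,204).
- **Buttons to avoid:** red (137,238), yellow (168,239), and a red dot at (194,205).

In the scene view the lid mark is at (221,224) and the green cap at (286,152).

```bash
cat > h.py <<'E'
import cv2,numpy as np
from bench import *
def ray(n,p):
    c=calibration(n);R=np.array(c["R"]);t=np.array(c["t"])
    q=cv2.undistortPoints(np.array([[p]],float),np.array(c["intrinsics"]),np.array(c["D"]))[0,0]
    return -R.T@t,R.T@np.array([q[0],q[1],1])
def plane(n,p,z):
    o,d=ray(n,p);return o+d*(z-o[2])/d[2]
def tri(p,q):
    o,d=ray("scene",p);e,f=ray("top",q)
    a=np.linalg.lstsq(np.c_[d,-f],e-o,rcond=None)[0]
    A=o+a[0]*d;B=e+a[1]*f;return (A+B)/2,np.linalg.norm(A-B)
def blob(im,guess,kind,r=14):
    h=cv2.cvtColor(im,cv2.COLOR_BGR2HSV).astype(int);H,S,V=h[...,0],h[...,1],h[...,2]
    m={'white':(S<110)&(V>150),'green':(abs(H-65)<22)&(S>100)&(V>60),'red':((H<8)|(H>172))&(S>130)&(V>80),
       'yellow':(abs(H-28)<7)&(S>120)&(V>100)}[kind].astype(np.uint8)
    k=np.zeros_like(m);cv2.circle(k,guess,r,1,-1);m&=k
    n,l,st,c=cv2.connectedComponentsWithStats(m);i=1+np.argmax(st[1:,4]);return c[i],st[i].tolist()
E
python3 - <<'E'
from h import *
S=cv2.imread("pics/scene0.png");T=cv2.imread("pics/top0.png")
for k,a,b,col in(("pad",(221,224),(349,215),"white"),("green",(286,152),(200,239),"green"),("red",(315,121),(137,238),"red"),("yellow",(301,136),(168,239),"yellow")):
    p,sp=blob(S,a,col,11);q,sq=blob(T,b,col,11)
    X,e=tri(p,q);print(k,p.round(1),sp,q.round(1),sq,X.round(4),round(e,4),plane("top",q,.097).round(4),plane("scene",p,.097).round(4))
# tank base/rim corners in top image
for p in((303,257),(382,259)):print(p,plane("top",p,.1).round(3))
for p in((307,188),(384,192),(394,234),(307,227)): print(p,plane("top",p,.1).round(3))
print("rack",plane("top",(254,190),.06),"tip",plane("top",(258,282),.06),"bottle",plane("top",(252,143),.13))
def crop(im,x,y,w,h): return cv2.resize(im[y:y+h,x:x+w],(w*4,h*4),interpolation=cv2.INTER_CUBIC)
a=crop(T,290,175,100,95);b=crop(S,175,180,100,95)
cv2.imwrite("pics/crop.png",np.hstack([a,b])[:, :800])
E
```

```text
pad [220.7 223. ] [215, 217, 12, 13, 127] [349.6 215.4] [343, 211, 14, 10, 109] [ 0.515  -0.2019  0.1729] 0.0016 [ 0.5231 -0.216   0.097 ] [ 0.4806 -0.1657  0.097 ]
green [285.8 149.4] [281, 146, 11, 8, 74] [198.7 238.9] [192, 232, 14, 15, 158] [0.482  0.1208 0.0912] 0.0013 [0.4811 0.1192 0.097 ] [0.4851 0.1169 0.097 ]
red [314.9 119.5] [310, 116, 11, 8, 63] [135.7 237. ] [129, 230, 15, 15, 168] [0.4905 0.2604 0.0918] 0.0014 [0.4895 0.2582 0.097 ] [0.4932 0.2563 0.097 ]
yellow [300.8 134.3] [296, 131, 11, 8, 70] [167.3 238. ] [160, 231, 15, 15, 169] [0.4862 0.1908 0.0906] 0.0017 [0.4851 0.1885 0.097 ] [0.4896 0.1862 0.097 ]
(303, 257) [ 0.434 -0.109  0.1  ]
(382, 259) [ 0.425 -0.281  0.1  ]
(307, 188) [ 0.587 -0.124  0.1  ]
(384, 192) [ 0.573 -0.295  0.1  ]
(394, 234) [ 0.479 -0.311  0.1  ]
(307, 227) [ 0.5  -0.12  0.1 ]
rack [ 0.59364996 -0.00335492  0.06      ] tip [ 0.38183705 -0.00746043  0.06      ] bottle [ 0.68515374 -0.00507175  0.13      ]
```

View pics/crop.png

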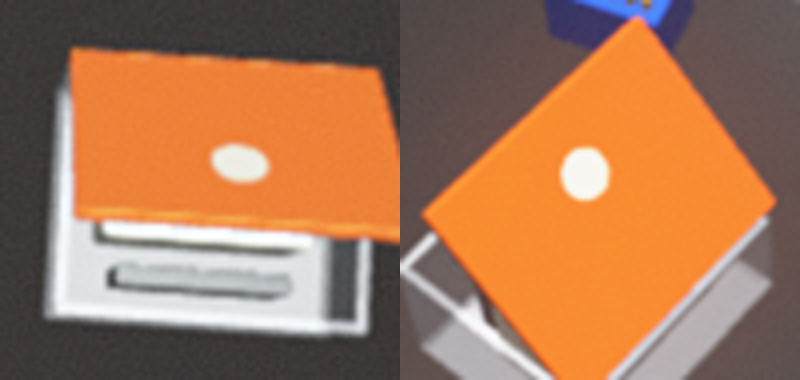

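The crop confirms the large tank: white round mark on the orange lid, hinge at the far edge. The mark is at about (0.515, -0.202, 0.173). The tank is yawed about -3° and the lid stands at about 0.8 rad. I'll shut the fingers, align the yaw with the tank and travel high.

```bash
python3 -m handwheel '[0,0,-0.125,0,0,0,1, 0,0,-0.125,0,0,0,1, 0,0,-0.125,0,0,0,1, 0,0,0,-0.022,-0.041,-0.004,1, 0,0,0,-0.022,-0.041,-0.004,1, 0,0,0,-0.022,-0.041,-0.004,1, 0,0,0,-0.022,-0.041,-0.004,1, 0,0,0,-0.022,-0.041,-0.004,1, 0,0,0,-0.022,-0.041,-0.004,1, 0,0,0,-0.022,-0.041,-0.004,1, 0,0,0,-0.022,-0.041,-0.004,1, 0,0,0,-0.022,-0.041,-0.004,1]' 30; python3 -c "
from bench import *;s=read_state();print(s['qpos'],s['tool_pos'],s['orientation'])"
```

```text
time: 1.3
tool_pos: [0.4586, 0.2333, 0.2674]
orientation: [-0.0, 0.026, 1.0, -0.0]
ft_force: [0.2, 1.0, -0.4]
opening: 0.0003
[-0.55714052  0.30335403 -0.00622723  1.79984024  0.002137    1.038684
  0.95383453] [0.45862531 0.23331727 0.26735005] [-1.21182316e-04  2.63937564e-02  9.99651614e-01 -6.98162233e-05]
```

```bash
python3 -m handwheel '[0,0,0,-0.008,-0.043,0.003,1,0,0,0,-0.008,-0.043,0.003,1,0,0,0,-0.008,-0.043,0.003,1,0,0,0,-0.008,-0.043,0.003,1,0,0,0,-0.008,-0.043,0.003,1,0,0,0,-0.008,-0.043,0.003,1,0,0,0,-0.008,-0.043,0.003,1,0,0,0,-0.008,-0.043,0.003,1,0,0,0,-0.008,-0.043,0.003,1,0,0,0,-0.008,-0.043,0.003,1,0,0,0,0,0,0,1]'
python3 - <<'E'
from h import *
S=read_camera("scene");T=read_camera("top")
c=lambda im,x,y,w,h:cv2.resize(im[y:y+h,x:x+w],(400,400),interpolation=cv2.INTER_CUBIC)
cv2.imwrite("pics/a.png",np.hstack([c(T,280,140,140,140),c(S,150,130,140,140)]))
E
```

```text
time: 2.4
tool_pos: [0.5144, -0.2053, 0.2366]
orientation: [-0.001, 0.031, 1.0, -0.002]
ft_force: [0.6, -0.4, -0.9]
opening: 0.0001
```

View pics/a.png

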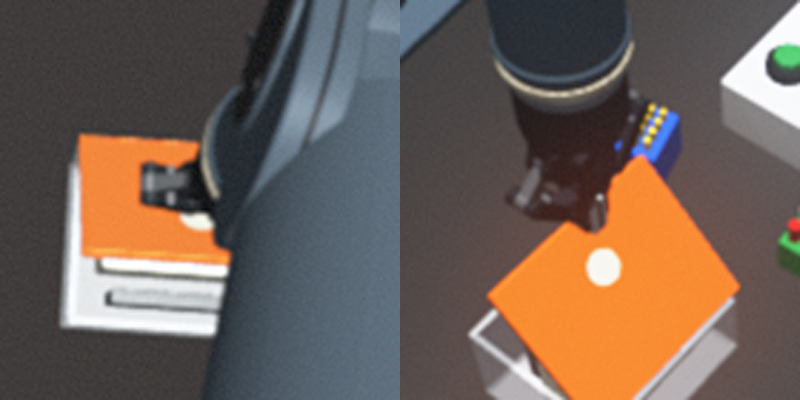

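```bash
python3 -m handwheel '[0,0,0,0,-0.001,0.02,1,0,0,0,0,-0.001,0.02,1,0,0,0,0,0,0.008,1,0,0,0,0.003,0,0.004,1,0,0,0,0.003,0,0.004,1,0,0,0,0.003,0,0.004,1,0,0,0,0.003,0,0.004,1,0,0,0,0.003,0,0.004,1]'; python3 -m handwheel '[0,0,0,0.002,0,0.004,1,0,0,0,0.002,0,0.004,1,0,0,0,0.002,0,0.004,1,0,0,0,0.002,0,0.004,1,0,0,0,0.002,0,0.004,1]'
```

```text
time: 3.3
tool_pos: [0.5003, -0.1996, 0.1694]
orientation: [0.0, 0.026, 1.0, -0.0]
ft_force: [1.5, 0.5, 1.5]
opening: -0.0002
time: 3.8
tool_pos: [0.4902, -0.1991, 0.1489]
orientation: [-0.0, 0.026, 1.0, -0.0]
ft_force: [-0.3, -0.1, 1.6]
opening: -0.0004
```

```bash
python3 -m handwheel '[0,0,0,0.002,0,0.004,1,0,0,0,0.001,0,0.004,1,0,0,0,0.001,0,0.004,1,0,0,0,0.001,0,0.004,1,0,0,0,0.001,0,0.004,1,0,0,0,0.001,0,0.004,1,0,0,0,0.001,0,0.004,1,0,0,0,0,0,0.004,1,0,0,0,0,0,0.004,1]';  python3 -m handwheel '[0,0,0,0,0,0.002,1,0,0,0,0,0,0.002,1]';python3 -m handwheel '[0,0,0,0,0,0.001,1,0,0,0,0,0,0.001,1]'
```

```text
time: 4.7
tool_pos: [0.4824, -0.1987, 0.113]
orientation: [-0.0, 0.026, 1.0, -0.0]
ft_force: [-0.1, 0.3, 0.2]
opening: -0.0002
time: 4.9
tool_pos: [0.4824, -0.1987, 0.1091]
orientation: [-0.0, 0.026, 1.0, -0.0]
ft_force: [-0.8, 0.6, 2.3]
opening: 0.0003
time: 5.1
tool_pos: [0.4824, -0.1987, 0.1083]
orientation: [0.0, 0.026, 1.0, 0.0]
ft_force: [-6.5, 3.5, 28.4]
opening: 0.0003
```

```bash
python3 -m handwheel '[0,0,0,0,0,-0.02,1,0,0,0,0,0,-0.04,1,0,0,0,0.002,0.04,0,1,0,0,0,0.002,0.04,0,1,0,0,0,0.002,0.04,0,1,0,0,0,0.002,0.04,0,1,0,0,0,0.002,0.04,0,1,0,0,0,0.002,0.04,0,1,0,0,0,0.002,0.04,0,1,0,0,0,0.002,0.038,0,1]'
python3 - <<'E'
from h import *
S=read_camera("scene");T=read_camera("top")
c=lambda im,x,y,w,h:cv2.resize(im[y:y+h,x:x+w],(400,300),interpolation=cv2.INTER_CUBIC)
a=np.hstack([c(T,280,150,140,105),c(S,160,180,140,105)])
b=np.hstack([c(T,120,180,140,105),c(S,240,80,120,90)])
cv2.imwrite("pics/b.png",np.vstack([a,b]))
p,_=blob(S,(213,250),"white",25);q,_=blob(T,(345,237),"white",8);print(p,q,tri(p,q))
E
```

```text
time: 6.1
tool_pos: [0.4832, 0.1218, 0.1675]
orientation: [0.0, 0.026, 1.0, 0.0]
ft_force: [0.8, -0.1, 0.4]
opening: 0.0
[212.49107143 230.59821429] [344.27536232 235.37681159] (array([ 0.48012692, -0.19906369,  0.10639337]), np.float64(0.004255289443097721))
```

View pics/b.png

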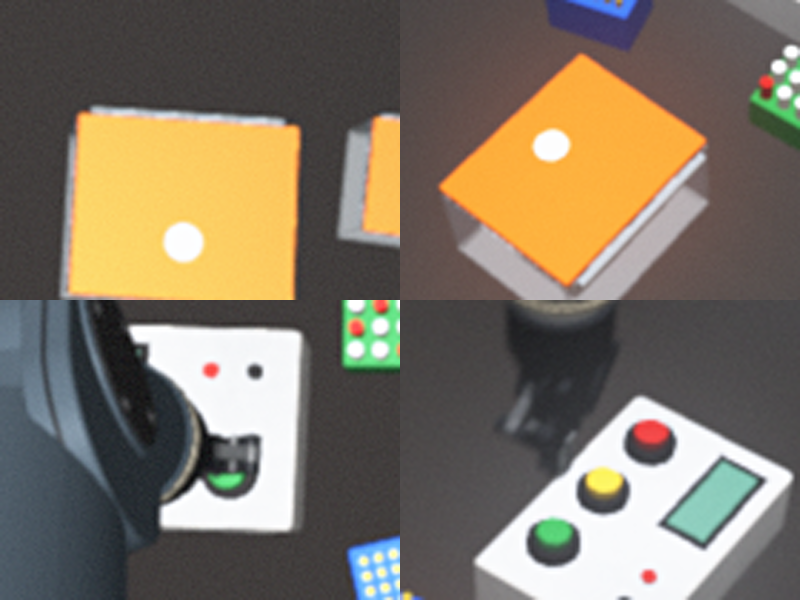

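The lid lies flat, with its mark at z ≈ 0.106. The tip is over green, so I descend with guarded steps.

```bash
python3 -m handwheel '[0,0,0,0.001,-0.002,0.02,1,0,0,0,0,0,0.02,1,0,0,0,0,0,0.015,1,0,0,0,0,0,0.005,1,0,0,0,0,0,0,1]'
python3 - <<'E'
from h import *
S=read_camera("scene");T=read_camera("top")
c=lambda im,x,y,w,h:cv2.resize(im[y:y+h,x:x+w],(400,400),interpolation=cv2.INTER_CUBIC)
cv2.imwrite("pics/c.png",np.hstack([c(T,150,190,80,80),c(S,250,100,80,80)]))
E
```

```text
time: 6.7
tool_pos: [0.482, 0.1173, 0.1069]
orientation: [-0.0, 0.027, 1.0, -0.0]
ft_force: [-0.5, -0.7, -0.1]
opening: -0.0001
```

View pics/c.png

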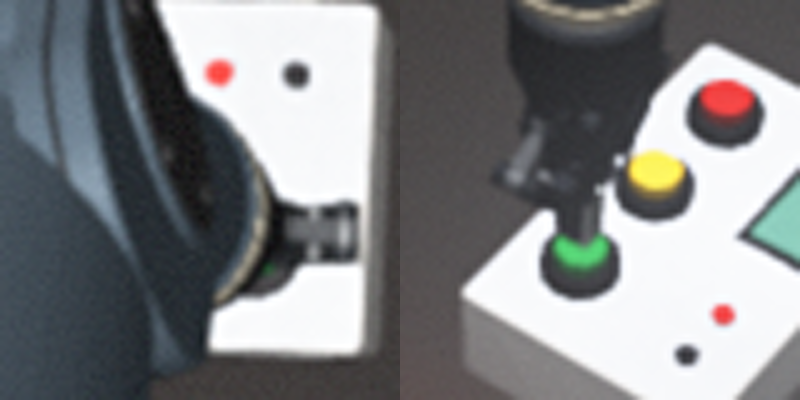

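The tip sits centrally above the green cap (scene crop 578,245), well clear of yellow. Now the press.

```bash
python3 -m handwheel '[0,0,0,0,0.002,0.005,1,0,0,0,0,0,0.005,1,0,0,0,0,0,0.002,1]'; python3 -m handwheel '[0,0,0,0,0,0.002,1,0,0,0,0,0,0.001,1]'; python3 -m handwheel '[0,0,0,0,0,0.001,1]'
```

```text
time: 7.1
tool_pos: [0.4825, 0.1201, 0.0951]
orientation: [0.0, 0.026, 1.0, 0.0]
ft_force: [1.0, 0.8, 2.2]
opening: 0.0001
time: 7.3
tool_pos: [0.4825, 0.1201, 0.0923]
orientation: [0.0, 0.026, 1.0, 0.0]
ft_force: [-0.0, 2.1, 3.7]
opening: -0.0003
time: 7.4
tool_pos: [0.4825, 0.1201, 0.0914]
orientation: [0.0, 0.026, 1.0, 0.0]
ft_force: [-0.5, 2.7, 3.4]
opening: -0.0001
```

```bash
python3 -m handwheel '[0,0,0,0,0,0.001,1]'; python3 -m handwheel '[0,0,0,0,0,0,1]'
```

```text
time: 7.5
tool_pos: [0.4825, 0.1201, 0.0908]
orientation: [0.0, 0.026, 1.0, 0.0]
ft_force: [-3.4, 1.8, 21.9]
opening: 0.0005
time: 7.6
tool_pos: [0.4825, 0.1201, 0.091]
orientation: [0.0, 0.026, 1.0, 0.0]
ft_force: [-2.5, 1.3, 12.1]
opening: -0.0002
```

The force jumped to 22 N at z = 0.0908 (6 mm down), so the button bottomed out. Now I withdraw upward and back to the left.

```bash
python3 -m handwheel '[0,0,0,0,0,-0.01,1,0,0,0,0,0,-0.03,1,0,0,0,0,0,-0.04,1,0,0,0,0,0,-0.04,1,0,0,0,0,0.045,-0.01,1,0,0,0,0,0.045,-0.01,1,0,0,0,0,0.045,0,1,0,0,0,0,0.045,0,1,0,0,0,0,0.045,0,1,0,0,0,0,0.045,0,1,0,0,0,0,0.045,0,1,0,0,0,0,0,0,1]'
python3 - <<'E'
from h import *
S=read_camera("scene");T=read_camera("top")
cv2.imwrite("pics/d.png",np.hstack([cv2.resize(S[60:340,120:400],(400,400)),cv2.resize(T[100:320,100:500],(400,400))]))
for k,a,b in(("green",(286,152),(200,239)),("red",(315,121),(137,238)),("yellow",(301,136),(168,239))):
    p,_=blob(S,a,k,11);print(k,p)
S0=cv2.imread("pics/scene0.png")
d=cv2.absdiff(S,S0).max(2)
for n,(x,y) in dict(tip=(229,177),rack=(299,212),bottle=(329,223)).items(): print(n,d[y-15:y+15,x-15:x+15].mean(), (d[y-15:y+15,x-15:x+15]>60).sum())
print(read_state()['ft_force'])
E
```

```text
time: 8.8
tool_pos: [0.496, 0.4412, 0.229]
orientation: [-0.001, 0.023, 1.0, 0.001]
ft_force: [-0.0, 1.1, 0.0]
opening: 0.0
green [285.74324324 149.39189189]
red [314.796875 119.4375  ]
yellow [300.73239437 134.30985915]
tip 17.95888888888889 80
rack 1.9566666666666668 0
bottle 2.117777777777778 0
[ 0.5206508  -1.21661928  0.21870652]
```

View pics/d.png

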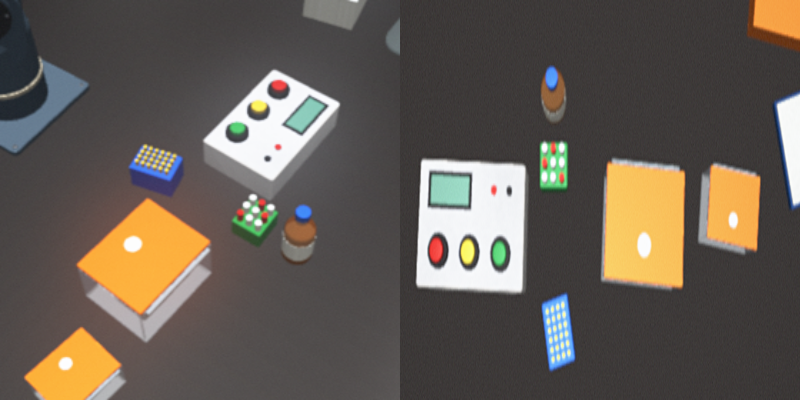

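The picture shows the lid flat, green back at its released pixel (285.7,149.4), and the tip box still at top (258,282). The image change near the tip box comes from the lid no longer hiding it.

```bash
python3 -c "
from bench import *;print(job_done())"
```

```text
the job is handed in; nothing more can be done
None
```

The gel run is started, as far as my checks show: I closed the large tank's lid first, then pressed the green button fully down and let it spring back. I used only the shut fingertips and handed in at about 9 s.

- **Lid:** it moved under about 2 N and met its stop at z = 0.108 m, where the force briefly reached 28 N. The cameras then put the mark at z ≈ 0.106 m, so the lid is flat, though the two views disagreed by about 4 mm on that point.
- **Green button:** it took 2 to 4 N through its travel and bottomed out about 6 mm down, with a 22 N spike. Afterwards its cap was back at the same pixel as before the press.
- **Everything else:** red and yellow are at almost exactly their starting pixels, and the rack and bottle look unchanged. The image difference check flagged the tip box area, because the lid no longer covers part of it. In the top view the box has not moved.

The arm ended well clear of everything, with the wrist force at noise level (about 1 N).

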